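Hold the grinding cup at half-twist on the shop grinder

TASK

Pick up the steel grinding cup by its paddle grip, lower it with its two lugs through the notches of the grinder's collar and press it straight down until the sprung plate inside is fully depressed. Then, keeping it pressed fully down, twist it clockwise (seen from above) to the halfway mark, the single black rib on the collar, without going on to the lock click at the double rib. Finish while still holding it there, gripped, pressed down and at the halfway mark; leave the goods standing around it where they are.

Things in the scene. Friction and masses are not known exactly. Their poses are not given: they have to be found in the camera images.
- cup_grip (a point): Centre of the grinding cup's black paddle grip: upright, 56 mm long (along the cup's x), 18 mm thick (along y), from 50 to 92 mm above the cup's underside. This point lies on the cup's axis, 71 mm above its underside. z up. A half turn about z changes nothing.
- cup: The loose grinding cup (about 0.25 kg), axes as its grip; origin at the centre of its underside. Closed steel drum, 72 mm diameter, 50 mm tall, lowest 8 mm tapering in to 62 mm; paddle on top. Two lugs at +x and -x, in line with the paddle: out to 44 mm from the axis, 14 mm wide, 8 to 14 mm above the underside.
- grinder: The fixed grinder: round grey housing, 132 mm across the foot, steel collar (108 mm outside) on top; origin under its centre on the table, x as the collar's. Under the collar's lip runs a channel for the lugs: they clear the lip once the plate is down over 8 mm, then the cup turns, clockwise from above only (a stop blocks the other way).
- collar (a point): Centre of the collar's mouth at the top of its rim, 100 mm above the table; z up, x through the two entry notches at +x and -x. Mouth 76 mm in diameter through a 6 mm thick lip; notches 18 mm wide, out to 46 mm from the axis. The plate's face lies 12 mm below the rim top at rest, 24 mm fully down (the cup's underside too).
- halfway: The halfway mark: single black ribs 8 mm high on the rim, at both ends of a diameter. Origin at the mouth's centre, at rim top; x axis along that diameter, 35 degrees (0.61 rad) clockwise from the notches. The cup is at halfway when its paddle lies along this axis. Double ribs at 70 degrees mark the lock.
- plate (a joint): Sprung rubber plate (60 mm disc) inside the collar, how far it is pushed down: 0 at rest, 0.012 m fully depressed (hard stop). Spring: 4 N to start, 10 N when fully down; if the push ends it lifts a twisted cup until its lugs meet the lip, at 0.008 m.
- catch (a joint): Small sprung catch in the channel that clicks at the lock: 0 at rest, grows (m) when a lug pushes it outwards. Lugs begin to touch it at about 55 degrees of twist.
- canister_mid (a point): Bystander, to be left alone: a steel storage canister, 68 mm diameter, 84 mm tall with a round knob, no lugs or paddle; point on its axis 30 mm above its underside.
- tin_mid (a point): Bystander, to be left alone: a closed food tin, 72 mm diameter, 75 mm tall; point on its axis 37.5 mm above its underside.
- weight_mid (a point): Bystander, to be left alone: a brass scale weight, 48 mm diameter, 58 mm tall; point on its axis 20 mm above its underside.
- teabox_mid (a point): Bystander, to be left alone: an upright carton 50 x 75 x 100 mm; point on its axis 50 mm above its underside.
- jar_mid (a point): Bystander, to be left alone: a lidded jar, 70 mm diameter, 100 mm tall; point on its axis 50 mm above its underside.
- syrup_mid (a point): Bystander, to be left alone: a tall bottle, 68 mm diameter, 220 mm tall; point on its axis 100 mm above its underside.
- scoop_grip (a point): Bystander, to be left alone: a 170 mm spoon lying flat; point on its handle.
Mind the look-alikes: they are no part of the job. What is shaped like the cup but orange or turquoise is not meant.

How it is judged:
By the outcome, as a careful person would: the job done as asked, in the order asked, and still so for the second after the job is handed in, while the arm keeps its last pose, push and grip.
It also fails if it takes over 45 s, if anything falls off the work surface, if the arm or the gripper's body presses on something with over 40 N, if the wrist force passes 120 N, or if a joint passes its speed limit or range.

ROBOT

A 6-joint arm with a two-finger parallel gripper is mounted at the origin on the work surface. World frame = base frame: x ahead of the robot, y to its left, z up, the work surface at z = 0. Lengths are in m, angles in degrees, forces in N, time in s.
With the tool pointing down it reaches from about 0.25 to 0.725 m from the base axis. Payload 9.7 kg.
Tool frame: the origin (TCP) lies at the very end of the fingers, on their centre line; the grasp point (between the pads) lies grasp_offset behind it (grasp_offset is the distance from the TCP to the grasp point, in m); z points along the fingers, y is the line along which they close (so a half turn about z gives the same grasp; the last joint's range is limited). The gripper opens to 85 mm and grips with 20 to 120 N. Pads are 22 mm wide; open, the fingers measure 114 mm over their backs; the gripper's body (76 mm by 85 mm) begins 54 mm behind the grasp point. The pads swing forward as they close: fully open they stand 13 mm farther back than shut.
Start: joints at [-67.151, 4.979, 10.078, 95.1, 0, 90], TCP at [0.214, -0.507, 0.231] pointing down, gripper open.
Joint ranges: [-179.16, 179.16], [-48.56, 103.87], [-65.8, 70.77], [-126.05, 130.52], [-82.76, 87.17], [-180, 180]. Speed limits (degrees/s): [127.2, 127.2, 147.25, 180, 180, 180].

INTERFACE

Orientations are given as [roll, pitch, yaw] about the fixed x, y, z axes, in that order (R = Rz(yaw) Ry(pitch) Rx(roll)).
In Python, from workcell import get_obs, camera, calibration, job_done, recognise, cut_out, mark_of, grasp_offset gives the robot as it stands.
- The arm moves only by the tool servo_tool, never from a script. Its argument "moves" is a list of rows, each a list of 3 entries, a list of its own where there are three numbers: the turn, a rotation vector about the tool's x, y, z in degrees, then the shift along the tool's x, y, z in m, then the opening in per cent of the stroke, from 0 (shut) to 100 (fully open). In form: [[[ax, ay, az], [x, y, z], claw], ...]. A call has 1 to 12 rows; each row shifts and turns the commanded pose from where the row before left it, along the tool's axes as they then stand; what a row does not reach is not made up. A row lasts 1/10 s, in which the tool goes at most 50 mm and 8.59 degrees, less where a joint would pass 70% of its speed; a pose out of reach is approached as far as the arm can. A call is refused whole if a number of a shift passes 0.05 or a number of a turn 8.59, either way. A call with a gripper value outside its range is refused whole. The fingers move at their own pace and stop on an object; "force" is the grip in N (left out, the last holds). Time passes only in rows, so rows that do not move let the fingers close. It gives the time, the measured TCP pose, the force, the opening and the grip force at its end, in the units of the state.
- get_obs(): the state, without advancing time (a new reading comes with each control period).
- camera(name): name is "side" or "top" or "wrist"; returns (picture, depth): 400x640x3 uint8, red, green, blue; 400x640 float32, m along the optical axis (not along the pixel's ray), 0 where there is no reading.
- calibration(name): a dict with "camera_matrix" (3x3 intrinsics, pixels), "R" (3x3) and "t" (3): a world point X has camera coordinates R X + t. Camera axes: x right, y down, z forward; pixel columns grow to the right and rows downward; lengths in m; the calibration is good to about 2 mm. A picture is of the moment at which its call begins: read the wrist's pose just before it. calibration takes no time and is no camera call; for the wrist camera it gives the pose at the moment of the call.
- job_done(): hands the job in; it is judged then, once.
Trained networks look in the newest picture that a camera, given by its name, has taken for a name from the list of things; names that differ only in an ending like _2 or _b are one class to them, and where a whole thing is asked for, a point or a joint stands for the part that bears it (a point fixed in the world has none). Each returns a list of dicts, best first, with "score" (0 to 1); they miss things now and then, are a little off and sometimes report something else, mostly with a low value. They report only what shows in the picture. A call takes as long as a camera call. They do not tell look-alikes from the thing itself.
- recognise(name, camera): "xyz" ([x, y, z] in m, in the coordinates of the camera as it stood for that picture, good to about 4 mm: the middle of the surface that is visible of it).
- cut_out(name, camera): "mask" (400x640 bool, what is visible of it).
- mark_of(name, camera): "xyz" ([x, y, z] in m, in the coordinates of the camera as it stood for that picture, good to about 4 mm: a listed point, or the origin of a listed thing).
The state is a dict: "time": time; "q": joint angles; "qd": joint speeds; "joint_efforts": joint torques, N m; "ee_pos": TCP position; "tcp_rot": TCP orientation; "wrist_force": force on the tool from outside, world axes, zero at the start; "torque": the same for the moment, N m; "opening": finger opening in m; "grasp_force": force on a finger pad.
Only numpy, scipy, OpenCV 4.12 (cv2) and the standard library are available. Lean on these libraries where they do the work, as an engineer would, in place of code of your own. Each camera call takes 0.05 s, during which the arm holds its last target. There are 200 camera calls.

## Working session

There is one attempt and no reset: what is moved stays moved. The work goes in short steps, Python scripts to look and compute and a tool call to move; the robot and the scene stay as the last step left them, time stands still between calls to the robot, and variables do not carry over. Pictures are saved under pics/ and viewed, at most 10 in all, crops included, and the job is handed in when it is done.

Besides the shell and the picture viewer there is one more tool, called after "Request:" by a JSON object that holds its "api" and its "payload". servo_tool: Moves the arm, as the interface text tells. Its arguments: {"type":"object","properties":{"moves":{"type":"array"},"force":{"type":"number"}},"required":["moves"]}

```bash
mkdir -p pics
cat > h.py <<'E'
import numpy as np, cv2
from workcell import *
def world(p,c):
    return np.array(c["R"]).T@(np.array(p)-np.array(c["t"]))
def cloud(name):
    c=calibration(name); im,d=camera(name); K=np.array(c["camera_matrix"])
    v,u=np.mgrid[:400,:640]
    P=np.stack([(u-K[0,2])/K[0,0]*d,(v-K[1,2])/K[1,1]*d,d],-1)
    W=(P-np.array(c["t"]))@np.array(c["R"])
    W[d==0]=np.nan
    return im,W,c
E
python3 - <<'E'
from h import *
print(get_obs(),grasp_offset)
a=[]
for n in ["top","side"]:
    im,W,c=cloud(n); a.append(im); np.save(n+".npy",W)
    for t in ["cup_grip","collar","halfway","grinder"]:
        print(n,t,[(round(r["score"],2),world(r["xyz"],c).round(3)) for r in mark_of(t,n)[:4]])
cv2.imwrite("pics/a.png",cv2.resize(np.vstack(a)[:,:,::-1],(480,600)))
cv2.imwrite("pics/top.png",a[0][:,:,::-1])
E
```

```text
{'time': 0.0, 'q': array([-6.71477651e+01,  5.01156650e+00,  1.00331418e+01,  9.50995561e+01,
        2.91736890e-04,  8.99995898e+01]), 'qd': array([ 0.13555555,  0.00506426, -0.04277756, -0.03137288,  0.04049841,
        0.00683084]), 'joint_efforts': array([ 1.94896602e-03, -5.20393324e+01,  4.64803183e+01,  1.64656638e-02,
        5.09144240e-05, -2.39189353e-05]), 'ee_pos': array([ 0.2135051 , -0.50661144,  0.23056684]), 'tcp_rot': array([-1.79922019e+02, -2.92294879e-04,  2.28526447e+01]), 'wrist_force': array([-0.21823939, -0.06885091, -0.2955147 ]), 'torque': array([0.00813811, 0.01611091, 0.00032531]), 'grasp_force': 0.0, 'opening': 0.08529889897205263} 0.0187
top cup_grip [(0.72, array([ 0.559, -0.024,  0.073])), (0.61, array([0.604, 0.134, 0.073])), (0.43, array([ 0.515, -0.43 ,  0.013]))]
top collar [(0.89, array([ 0.483, -0.241,  0.101]))]
top halfway [(0.68, array([0.681, 0.388, 0.097]))]
top grinder [(0.56, array([ 0.482, -0.234,  0.001]))]
side cup_grip [(0.87, array([ 0.559, -0.022,  0.07 ])), (0.78, array([0.709, 0.236, 0.071])), (0.75, array([0.608, 0.141, 0.073]))]
side collar [(0.69, array([ 0.48 , -0.231,  0.102])), (0.47, array([ 0.481, -0.233,  0.002])), (0.26, array([0.682, 0.384, 0.102]))]
side halfway [(0.33, array([0.611, 0.137, 0.069]))]
side grinder [(0.67, array([ 0.481, -0.229,  0.002]))]
```

View pics/top.png

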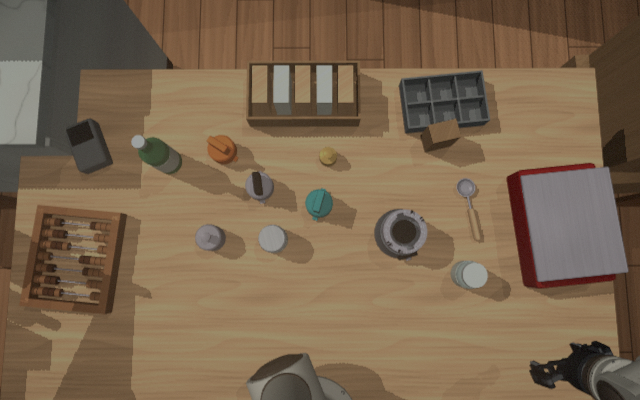

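View pics/a.png

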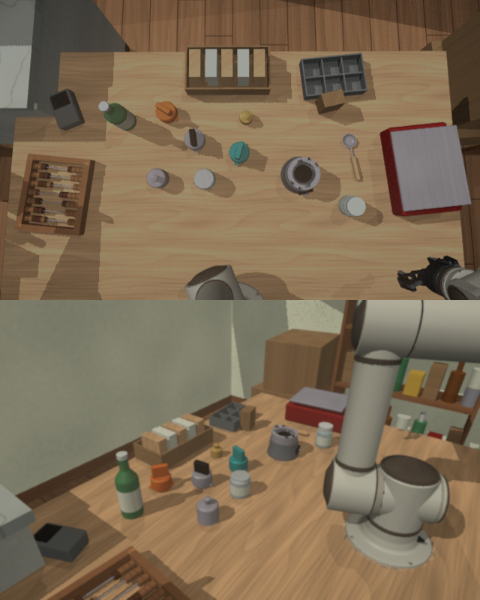

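The steel cup with the black paddle is at (259,186) in the top picture, which is about (0.606, 0.138). Turquoise (319,203) and orange (221,150) are decoys. The grinder is at (403,232).

Run:
```python
from h import *
W=np.load("top.npy"); im=cv2.imread("pics/top.png")
m=(np.hypot(W[...,0]-.606,W[...,1]-.138)<.05)&(W[...,2]>.06)&(W[...,2]<.1)
p=W[m][:,:2]; c=p.mean(0); w,V=np.linalg.eigh(np.cov((p-c).T)); print(len(p),c,w**.5,V[:,1],np.degrees(np.arctan2(V[1,1],V[0,1])),np.nanmax(W[m][:,2]))
r=W[(np.hypot(W[...,0]-.481,W[...,1]+.233)<.07)&(W[...,2]>.09)]
print(r[:,:2].min(0),r[:,:2].max(0))
cv2.imwrite("pics/crop.png",cv2.resize(np.hstack([im[190:270,365:445],im[146:226,219:299]]),(800,400),interpolation=cv2.INTER_CUBIC))
o=get_obs(); th=np.radians(o["tcp_rot"][2]); d=np.array([.606,.138])-o["ee_pos"][:2]
print("tool shift",d@[np.cos(th),np.sin(th)],d@[np.sin(th),-np.cos(th)])
```

```text
191 [0.6045564  0.13457055] [0.00562604 0.01669128] [-0.99164054 -0.12903116] -172.58638976441873 0.09748415509386471
[ 0.42798979 -0.28785715] [ 0.53420982 -0.18024978]
tool shift 0.6120311406766428 -0.4418367403449053
```

View pics/crop.png

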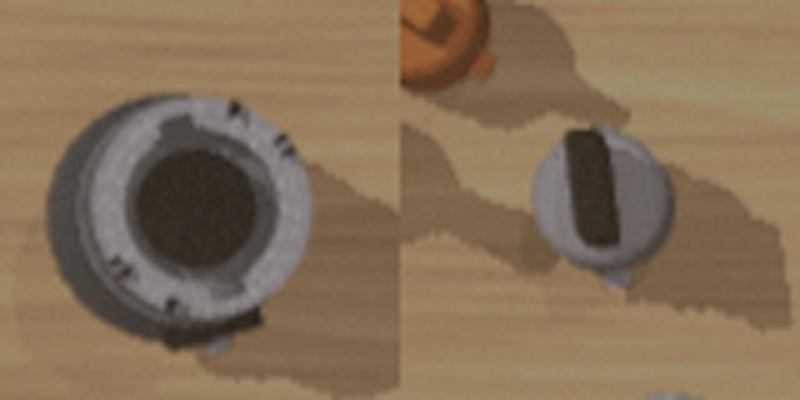

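Request:
{"api": "servo_tool", "payload": {"moves": [[[0,0,0],[0.03,-0.022,0],100],[[0,0,0],[0.03,-0.022,0],100],[[0,0,0],[0.03,-0.022,0],100],[[0,0,0],[0.03,-0.022,0],100],[[0,0,0],[0.03,-0.022,0],100],[[0,0,0],[0.03,-0.022,0],100],[[0,0,0],[0.03,-0.022,0],100],[[0,0,0],[0.03,-0.022,0],100],[[0,0,0],[0.03,-0.022,0],100],[[0,0,0],[0.03,-0.022,0],100],[[0,0,0],[0.03,-0.022,0],100],[[0,0,0],[0.03,-0.022,0],100]], "force": 60}}

```text
time: 1.7
ee_pos: [0.4434, -0.1223, 0.2315]
tcp_rot: [180.0, -0.0, 22.9]
wrist_force: [0.5, -0.3, 0.4]
opening: 0.0852
grasp_force: 0.0
```

Request:
{"api": "servo_tool", "payload": {"moves": [[[0,0,0],[0.03,-0.022,0],100],[[0,0,0],[0.03,-0.022,0],100],[[0,0,0],[0.03,-0.022,0],100],[[0,0,0],[0.03,-0.022,0],100],[[0,0,0],[0.03,-0.022,0],100],[[0,0,0],[0.03,-0.022,0],100],[[0,0,0],[0.03,-0.022,0],100],[[0,0,0],[0.04,-0.022,0],100],[[0,0,5],[0,0,0],100],[[0,0,5],[0,0,0],100],[[0,0,5.5],[0,0,0],100],[[0,0,0],[0,0,0],100]]}}

```text
time: 2.9
ee_pos: [0.6095, 0.109, 0.2311]
tcp_rot: [-178.9, 0.0, 9.7]
wrist_force: [-0.6, -0.2, -0.4]
opening: 0.0856
grasp_force: 0.0
```

Run:
```python
from h import *
o=get_obs(); print(o["time"],o["ee_pos"],o["tcp_rot"])
im,W,c=cloud("wrist"); cv2.imwrite("pics/w1.png",im[:,:,::-1])
print([(round(r["score"],2),world(r["xyz"],c).round(4)) for r in mark_of("cup_grip","wrist")[:4]])
for t in cut_out("cup","wrist")[:3]:
    m=t["mask"]
    P=W[m]; P=P[(P[:,2]>.07)&(P[:,2]<.11)]
    if len(P)<30: continue
    r=cv2.minAreaRect((P[:,:2]*1000).astype(np.float32)); print(t["score"],len(P),r,np.median(P,0),np.percentile(P[:,2],[5,95]))
    Q=W[m]; Q=Q[(Q[:,2]>.04)&(Q[:,2]<.06)]; print("drum",Q.min(0),Q.max(0))
    p=P[:,:2]; w,V=np.linalg.eigh(np.cov(p.T)); print(np.degrees(np.arctan2(V[1,1],V[0,1])),p.mean(0))
```

```text
2.9 [0.60947143 0.10901001 0.23105818] [-1.78930521e+02  4.63210617e-02  9.70057101e+00]
[(0.73, array([0.608 , 0.138 , 0.0732])), (0.72, array([0.7078, 0.2407, 0.0727])), (0.58, array([ 0.561 , -0.0133,  0.0702]))]
0.75 1557 ((563.8650512695312, -19.77703285217285), (18.78757667541504, 53.869773864746094), 74.24769592285156) [ 0.56935858 -0.01742669  0.09120241] [0.07258401 0.09308284]
drum [ 0.52720783 -0.05255987  0.04003217] [0.59847974 0.0160283  0.0599422 ]
162.67693178733876 [ 0.56882981 -0.01780247]
0.74 1457 ((609.6642456054688, 137.20445251464844), (55.24467849731445, 17.716354370117188), 7.849449634552002) [0.6130329  0.13696052 0.09204261] [0.07937884 0.09335452]
drum [0.5754282  0.10200229 0.04000399] [0.64483348 0.17227965 0.05994837]
-172.28616302075443 [0.61244286 0.13702697]
0.73 2202 ((708.494384765625, 238.49484252929688), (55.31818771362305, 18.33287811279297), 57.08412170410156) [0.70791945 0.23491479 0.09193914] [0.07565929 0.09342022]
drum [0.6733135  0.20286896 0.04019072] [0.73788659 0.27476894 0.05992836]
59.0114449809351 [0.70761169 0.2352338 ]
```

View pics/w1.png

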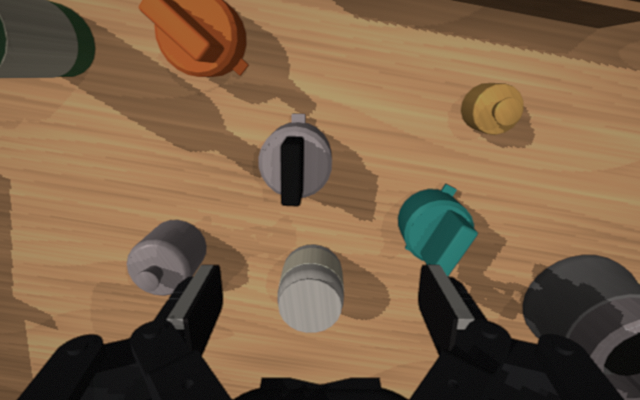

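Request:
{"api": "servo_tool", "payload": {"moves": [[[0,0,0],[0,0,0],100],[[0,0,0],[0,0,0],100],[[0,0,0],[0,0,0],100],[[0,0,0],[0,0,0],100]]}}

```text
time: 3.45
ee_pos: [0.6091, 0.111, 0.2313]
tcp_rot: [-178.9, 0.0, 9.9]
wrist_force: [0.4, -0.4, 0.5]
opening: 0.0853
grasp_force: 0.0
```

```bash
cat > cup.py <<'E'
from h import *
o=get_obs(); print(o["time"],o["ee_pos"],o["tcp_rot"],o["wrist_force"])
im,W,c=cloud("wrist")
for t in cut_out("cup","wrist")[:3]:
    P=W[t["mask"]]; P=P[(P[:,2]>.087)&(P[:,2]<.097)]
    if len(P)<30: continue
    (cx,cy),s,a=cv2.minAreaRect((P[:,:2]*1000).astype(np.float32)); 
    if np.hypot(cx-609,cy-137)>30: continue
    print(t["score"],len(P),cx,cy,s,a)
    th=np.radians(o["tcp_rot"][2]); d=np.array([cx,cy])/1000-o["ee_pos"][:2]
    print("tool shift",d@[np.cos(th),np.sin(th)],d@[np.sin(th),-np.cos(th)])
E
python3 cup.py
```

```text
3.45 [0.60905156 0.11098749 0.23130969] [-1.78918401e+02  2.08395331e-02  9.88559648e+00] [ 0.36429011 -0.38177263  0.52618852]
0.85 1344 609.3873291015625 137.41558837890625 (55.516151428222656, 18.099151611328125) 8.049778938293457
tool shift 0.004867995530505932 -0.025978062948137436
```

Request:
{"api": "servo_tool", "payload": {"moves": [[[-1.08,0,1.9],[0,0,0],100],[[0,0,0],[0.005,-0.026,0],100],[[0,0,0],[0,0,0.04],100],[[0,0,0],[0,0,0.04],100],[[0,0,0],[0,0,0],100],[[0,0,0],[0,0,0],100]]}}

```text
time: 4.15
ee_pos: [0.6133, 0.1158, 0.1521]
tcp_rot: [-179.0, 0.1, 10.3]
wrist_force: [0.4, 0.3, 0.4]
opening: 0.0855
grasp_force: 0.0
```

```bash
python3 cup.py
```

```text
4.15 [0.61331567 0.11575014 0.15211163] [-1.79002200e+02  9.85016506e-02  1.02858987e+01] [0.41259227 0.28257681 0.43683921]
0.96 2256 609.5839233398438 137.1240692138672 (55.421630859375, 17.517072677612305) 7.98291015625
tool shift 0.00014475876320891025 -0.021696769497983437
```

Run:
```python
from h import *
print(get_obs()["q"].round(2))
```

```text
[ 10.23  14.4   12.27  87.72   1.   179.94]
```

Request:
{"api": "servo_tool", "payload": {"moves": [[[0,0,-8.5],[0,0,0],100],[[0,0,-8.5],[0,0,0],100],[[0,0,-8.5],[0,0,0],100],[[0,0,-8.5],[0,0,0],100],[[0,0,-8.5],[0,0,0],100],[[0,0,-8.5],[0,0,0],100],[[0,0,-8.5],[0,0,0],100],[[0,0,-8.5],[0,0,0],100],[[0,0,-8.5],[0,0,0],100],[[0,0,-8.5],[0,0,0],100],[[0,0,-8.5],[0,0,0],100],[[0,0,-8.5],[0,0,0],100]]}}

```text
time: 5.45
ee_pos: [0.6147, 0.1159, 0.1545]
tcp_rot: [179.6, -0.9, 112.6]
wrist_force: [0.0, 0.1, -0.2]
opening: 0.0858
grasp_force: 0.0
```

Request:
{"api": "servo_tool", "payload": {"moves": [[[0,0,-8.5],[0,0,0],100],[[0,0,-8.5],[0,0,0],100],[[0,0,-8.5],[0,0,0],100],[[0,0,-8.5],[0,0,0],100],[[0,0,-8.5],[0,0,0],100],[[0,0,-8.5],[0,0,0],100],[[0,0,-8.5],[0,0,0],100],[[0,0,-8.5],[0,0,0],100],[[0,0,-7.5],[0,0,0],100],[[0,0,0],[0,0,0],100],[[0,0,0],[0,0,0],100]]}}

```text
time: 6.55
ee_pos: [0.6143, 0.1158, 0.1533]
tcp_rot: [179.0, 0.0, -172.4]
wrist_force: [0.6, 0.3, -0.3]
opening: 0.0856
grasp_force: 0.0
```

```bash
python3 cup.py
```

```text
6.55 [0.61426073 0.11581364 0.15332105] [ 1.79001962e+02  4.97594177e-02 -1.72442346e+02] [ 0.5757589   0.33454306 -0.3457114 ]
0.6 2302 608.121826171875 137.91001892089844 (55.44797134399414, 18.16080093383789) 7.8459930419921875
tool shift 0.0031793780870657514 0.022711843843813546
```

Request:
{"api": "servo_tool", "payload": {"moves": [[[1,0,-0.3],[0.0026,0.0222,0],100],[[0,0,0],[0,0,0],100],[[0,0,0],[0,0,0.02],100],[[0,0,0],[0,0,0.02],100],[[0,0,0],[0,0,0.01],100],[[0,0,0],[0,0,0],100],[[0,0,0],[0,0,0],100]]}}

```text
time: 7.35
ee_pos: [0.6081, 0.1372, 0.1026]
tcp_rot: [-180.0, -0.1, -172.0]
wrist_force: [0.2, -0.3, 1.6]
opening: 0.0852
grasp_force: 0.0
```

Request:
{"api": "servo_tool", "payload": {"moves": [[[0,0,0],[-0.0007,0.0003,0.015],100],[[0,0,0],[0,0,0.015],100],[[0,0,0],[0,0,0.014],100],[[0,0,0],[0,0,0],50],[[0,0,0],[0,0,0],20],[[0,0,0],[0,0,0],0],[[0,0,0],[0,0,0],0],[[0,0,0],[0,0,0],0],[[0,0,0],[0,0,0],0]], "force": 80}}

```text
time: 8.25
ee_pos: [0.6088, 0.1378, 0.0587]
tcp_rot: [-180.0, -0.0, -171.9]
wrist_force: [-0.1, -0.6, 3.3]
opening: 0.0171
grasp_force: 78.3
```

Request:
{"api": "servo_tool", "payload": {"moves": [[[0,0,0],[0,0,-0.02],0],[[0,0,0],[0,0,-0.03],0],[[0,0,0],[0,0,-0.03],0],[[0,0,0],[0,0,-0.03],0],[[0,0,0],[0,0,-0.02],0],[[0,0,0],[0,0,0],0]]}}

```text
time: 8.85
ee_pos: [0.6096, 0.138, 0.1908]
tcp_rot: [180.0, 0.2, -171.9]
wrist_force: [-0.2, -0.2, -2.4]
opening: 0.0172
grasp_force: 78.6
```

Request:
{"api": "servo_tool", "payload": {"moves": [[[0,0,0],[0.0066,-0.028,0],0],[[0,0,0],[0.0066,-0.028,0],0],[[0,0,0],[0.0066,-0.028,0],0],[[0,0,0],[0.0066,-0.028,0],0],[[0,0,0],[0.0066,-0.028,0],0],[[0,0,0],[0.0066,-0.028,0],0],[[0,0,0],[0.0066,-0.028,0],0],[[0,0,0],[0.0066,-0.028,0],0],[[0,0,0],[0.0066,-0.028,0],0],[[0,0,0],[0.0066,-0.028,0],0],[[0,0,0],[0.0066,-0.028,0],0],[[0,0,0],[0.0066,-0.028,0],0]]}}

```text
time: 10.05
ee_pos: [0.5767, -0.207, 0.186]
tcp_rot: [179.9, -0.2, -171.9]
wrist_force: [-0.5, -0.3, -2.2]
opening: 0.0172
grasp_force: 78.6
```

Request:
{"api": "servo_tool", "payload": {"moves": [[[0,0,-4.5],[0,0,0],0],[[0,0,-4.5],[0,0,0],0],[[0,0,0],[0,0,0],0],[[0,0,0],[0,0,0],0],[[0,0,0],[0,0,0],0]]}}

```text
time: 10.55
ee_pos: [0.5773, -0.2058, 0.1874]
tcp_rot: [180.0, -0.1, -163.0]
wrist_force: [-0.1, -0.5, -2.8]
opening: 0.0172
grasp_force: 79.0
```

Run:
```python
from h import *
o=get_obs(); print(o["time"],o["ee_pos"],o["tcp_rot"],o["q"].round(1),o["wrist_force"],o["opening"])
im,W,c=cloud("wrist"); cv2.imwrite("pics/w2.png",im[:,:,::-1]); np.save("w2.npy",W)
for t in ["collar","halfway","grinder","cup_grip","cup"]:
    print(t,[(round(r["score"],2),world(r["xyz"],c).round(4)) for r in mark_of(t,"wrist")[:2]])
```

```text
10.55 [ 0.5773313  -0.20577551  0.18735596] [ 1.79961057e+02 -1.29985793e-01 -1.62995548e+02] [-19.6  13.2  14.5  91.4  -0.  -36.6] [-0.05693376 -0.54692838 -2.77600591] 0.01715832166533917
collar [(0.93, array([ 0.4844, -0.2267,  0.1025]))]
halfway []
grinder []
cup_grip [(0.82, array([ 0.578 , -0.2085,  0.2018])), (0.57, array([ 0.5633, -0.0153,  0.0696]))]
cup [(0.77, array([ 0.5836, -0.2011,  0.128 ]))]
```

View pics/w2.png

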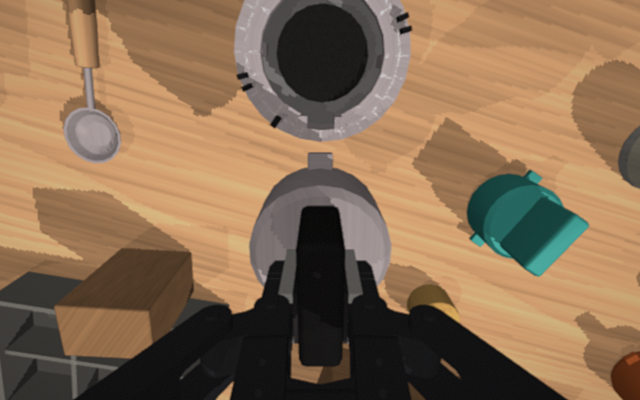

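The image shows the lug at (320,160), the facing notch at (320,120) and a single rib at (277,122). The doubles are at (245,82) and (403,22). I'll fit the rim geometry next.

Run:
```python
from h import *
from scipy.optimize import least_squares
W=np.load("w2.npy"); im=cv2.imread("pics/w2.png")
def rim(W,c0):
    for _ in range(4):
        r=np.hypot(W[...,0]-c0[0],W[...,1]-c0[1])
        Z=np.where((r<.065)&(W[...,2]>.093)&(W[...,2]<.104),1,0).astype(np.uint8)
        a=np.degrees(np.arctan2(W[...,1]-c0[1],W[...,0]-c0[0]))
        # mouth radius by angle: smallest rim radius; outer: largest
        m=Z>0; ins=[];outs=[]
        for b in range(-180,180,4):
            s=m&(a>=b)&(a<b+4)
            if s.sum()<4: continue
            i=np.where(s.ravel())[0]; rr=r.ravel()[i]; j=i[rr.argmin()];k=i[rr.argmax()]
            ins.append((b,W.reshape(-1,3)[j,:2],rr.min())); outs.append((b,W.reshape(-1,3)[k,:2],rr.max()))
        P=np.array([p for _,p,_ in ins]);Q=np.array([p for _,p,_ in outs])
        f=lambda v:np.r_[np.hypot(*(P-v[:2]).T)-v[2],np.hypot(*(Q-v[:2]).T)-v[3]]
        v=least_squares(f,[*c0,.038,.054],loss="soft_l1",f_scale=.001).x; c0=v[:2]
    return v,ins
for n in ["w2","top"]:
    WW=np.load(n+".npy"); v,ins=rim(WW,np.array([.481,-.233])); print(n,v.round(4),[(b,round(x*1000)) for b,_,x in ins])
    r=np.hypot(WW[...,0]-v[0],WW[...,1]-v[1]); m=(r>.035)&(r<.056)&(WW[...,2]>.1045)&(WW[...,2]<.112)
    print("ribs",sorted(np.degrees(np.arctan2(WW[m][:,1]-v[1],WW[m][:,0]-v[0])).round(0)))
# lug
L=W[150:168,304:336].reshape(-1,3); L=L[(L[:,2]>.12)&(L[:,2]<.16)]; print("lug",L.min(0),L.max(0),np.median(L,0),len(L))
# own paddle
m=np.hypot(W[...,0]-.578,W[...,1]+.206)<.035
P=W[m]; T=P[(P[:,2]>.211)&(P[:,2]<.225)]
if len(T)>30: print("paddle",cv2.minAreaRect((T[:,:2]*1000).astype(np.float32)))
D=P[(P[:,2]>.172)&(P[:,2]<.185)]; print(len(D),D.mean(0) if len(D) else 0)
# drum: fit visible outer edge facing
D=W[(np.hypot(W[...,0]-.577,W[...,1]+.206)<.045)&(abs(W[...,2]-.16)<.012)]
D=D[(D[:,0]-.577)*-.956+(D[:,1]+.206)*-.292>.008]
s=least_squares(lambda v:np.hypot(D[:,0]-v[0],D[:,1]-v[1])-.036,[.577,-.206],loss="soft_l1",f_scale=.001).x;print("drum",len(D),s)
```

```text
w2 [ 0.4839 -0.2323  0.038   0.0538] [(-124, 38), (-120, 38), (-116, 38), (-112, 38), (-108, 38), (-104, 38), (-100, 38), (-96, 38), (-92, 38), (-88, 38), (-84, 38), (-80, 38), (-76, 38), (-72, 38), (-68, 38), (-64, 38), (-60, 38), (-56, 38), (-52, 38), (-48, 38), (-44, 38), (-40, 38), (-36, 38), (-32, 38), (-28, 38), (-24, 38), (-20, 37), (-16, 37), (-12, 38), (-8, 38), (-4, 39), (0, 39), (4, 45), (8, 46), (12, 46), (16, 46), (20, 46), (24, 45), (28, 38), (32, 39), (36, 38), (40, 38), (44, 37), (48, 38), (52, 38), (56, 38), (60, 38), (64, 38), (68, 38), (72, 38), (76, 38), (80, 38), (84, 38), (88, 38), (92, 38), (96, 38), (100, 38), (104, 38), (108, 38), (112, 38), (116, 38), (120, 38), (124, 38), (128, 38), (132, 38), (136, 38), (140, 38), (144, 38), (148, 38), (152, 38), (156, 39)]
ribs [np.float64(-61.0), np.float64(-61.0), np.float64(-60.0), np.float64(-60.0), np.float64(-60.0), np.float64(-60.0), np.float64(-60.0), np.float64(-60.0), np.float64(-60.0), np.float64(-60.0), np.float64(-60.0), np.float64(-60.0), np.float64(-60.0), np.float64(-60.0), np.float64(-60.0), np.float64(-6
[... 6968 characters left out ...]
4(-131.0), np.float64(-104.0), np.float64(-59.0), np.float64(-57.0), np.float64(-50.0), np.float64(-49.0), np.float64(-21.0), np.float64(-20.0), np.float64(-19.0), np.float64(-18.0), np.float64(-18.0), np.float64(76.0), np.float64(122.0), np.float64(123.0), np.float64(128.0), np.float64(130.0), np.float64(159.0), np.float64(161.0), np.float64(161.0), np.float64(163.0), np.float64(163.0)]
lug [ 0.53314601 -0.22452234  0.13746809] [ 0.54601645 -0.2084564   0.14477082] [ 0.5384097  -0.21720497  0.1429539 ] 397
paddle ((576.7930297851562, -207.7139129638672), (40.998802185058594, 56.71671676635742), 84.48849487304688)
6148 [ 0.5640518  -0.21086396  0.17880803]
drum 1306 [ 0.57750113 -0.20520184]
```

Request:
{"api": "servo_tool", "payload": {"moves": [[[0,0,0],[0.025,0,0],0],[[0,0,0],[0.025,0,0],0],[[0,0,0],[0.025,0,0],0],[[0,0,0],[0.0224,0.0015,0],0],[[0,0,1.2],[0,0,0],0],[[0,0,0],[0,0,0.012],0],[[0,0,0],[0,0,0],0],[[0,0,0],[0,0,0],0],[[0,0,0],[0,0,0],0]]}}

```text
time: 11.75
ee_pos: [0.4843, -0.233, 0.1759]
tcp_rot: [180.0, -0.1, -164.1]
wrist_force: [0.4, -0.3, -2.5]
opening: 0.0169
grasp_force: 79.0
```

Run:
```python
from h import *
from scipy.optimize import least_squares
o=get_obs(); print(o["time"],o["ee_pos"],o["tcp_rot"],o["q"].round(1),o["wrist_force"],o["opening"])
im,W,c=cloud("wrist"); np.save("w3.npy",W)
im2,W2,c2=cloud("side")
K=np.array(c2["camera_matrix"]);p=K@(np.array(c2["R"])@[.483,-.232,.13]+c2["t"]);u,v=(p[:2]/p[2]).astype(int)
b=cv2.resize(im2[v-60:v+60,u-60:u+60],(400,400),interpolation=cv2.INTER_CUBIC)
cv2.imwrite("pics/w3.png",np.hstack([cv2.resize(im,(400,250))[:, :, ::-1],b[:250,:,::-1]]) if 0 else np.hstack([im[:, 100:500,::-1],b[:,:,::-1]]))
c0=[.484,-.232]
r=np.hypot(W[...,0]-c0[0],W[...,1]-c0[1])
m=(abs(W[...,2]-.1)<.004)&(r<.06)&(r>.049); Q=W[m]
a=np.degrees(np.arctan2(Q[:,1]-c0[1],Q[:,0]-c0[0])).astype(int)//4; R=np.hypot(Q[:,0]-c0[0],Q[:,1]-c0[1])
E=np.array([Q[a==k][R[a==k].argmax(),:2] for k in set(a)])
print("collar",len(E),least_squares(lambda v:np.hypot(*(E-v).T)-.054,c0,loss="soft_l1",f_scale=.001).x)
x=o["ee_pos"]; D=W[(np.hypot(W[...,0]-x[0],W[...,1]-x[1])<.045)&(abs(W[...,2]-.148)<.012)]
D=D[(D[:,0]-x[0])*-.956+(D[:,1]-x[1])*-.292>.008]
print("drum",len(D),least_squares(lambda v:np.hypot(D[:,0]-v[0],D[:,1]-v[1])-.036,x[:2],loss="soft_l1",f_scale=.001).x)
```

```text
11.75 [ 0.48428433 -0.23296282  0.17592853] [ 1.79972672e+02 -1.13709505e-01 -1.64072452e+02] [-25.7   2.6   1.4  88.9  -0.1 -41.6] [ 0.35301361 -0.25383933 -2.54353356] 0.016909528949435974
collar 58 [ 0.48308873 -0.23251673]
drum 1299 [ 0.48448714 -0.23239786]
```

View pics/w3.png

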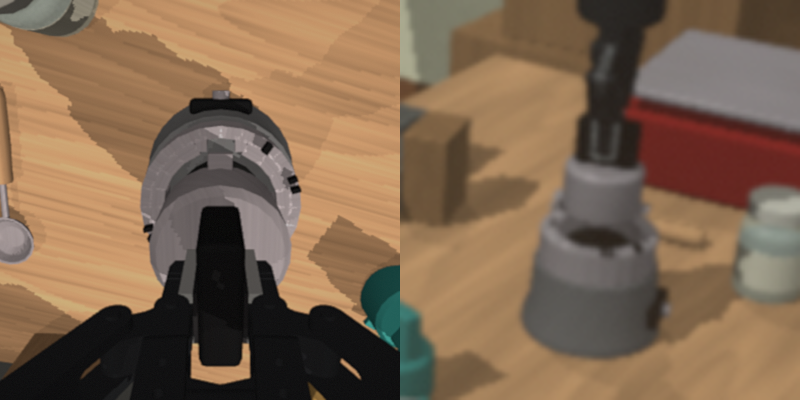

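Request:
{"api": "servo_tool", "payload": {"moves": [[[0,0,0],[0.0008,0.0003,0],0],[[0,0,0],[0,0,0.008],0],[[0,0,0],[0,0,0.006],0],[[0,0,0],[0,0,0.006],0],[[0,0,0],[0,0,0.003],0],[[0,0,0],[0,0,0.003],0],[[0,0,0],[0,0,0],0]]}}

```text
time: 12.55
ee_pos: [0.4829, -0.2331, 0.1498]
tcp_rot: [180.0, -0.1, -164.1]
wrist_force: [0.2, 0.9, -2.1]
opening: 0.0167
grasp_force: 79.1
```

Request:
{"api": "servo_tool", "payload": {"moves": [[[0,0,0],[0,0,0.002],0],[[0,0,0],[0,0,0.002],0],[[0,0,0],[0,0,0.002],0],[[0,0,0],[0,0,0.001],0],[[0,0,0],[0,0,0],0],[[0,0,0],[0,0,0],0]]}}

```text
time: 13.15
ee_pos: [0.4831, -0.2333, 0.1436]
tcp_rot: [-180.0, -0.1, -164.1]
wrist_force: [1.1, -0.4, 2.4]
opening: 0.0172
grasp_force: 79.9
```

Request:
{"api": "servo_tool", "payload": {"moves": [[[0,0,0],[0,0,0.002],0],[[0,0,0],[0,0,0.002],0],[[0,0,0],[0,0,0.002],0],[[0,0,0],[0,0,0.001],0],[[0,0,0],[0,0,0],0],[[0,0,0],[0,0,0],0]]}}

```text
time: 13.75
ee_pos: [0.4832, -0.2333, 0.1365]
tcp_rot: [-180.0, -0.1, -164.1]
wrist_force: [-0.2, -1.1, 7.0]
opening: 0.0171
grasp_force: 80.1
```

Request:
{"api": "servo_tool", "payload": {"moves": [[[0,0,0],[0,0,0.001],0],[[0,0,0],[0,0,0.001],0],[[0,0,0],[0,0,0],0],[[0,0,0],[0,0,0],0]]}}

```text
time: 14.15
ee_pos: [0.4832, -0.2333, 0.1347]
tcp_rot: [-180.0, -0.1, -164.1]
wrist_force: [-0.7, 0.3, 6.3]
opening: 0.0172
grasp_force: 80.7
```

Request:
{"api": "servo_tool", "payload": {"moves": [[[0,0,0],[0,0,0.001],0],[[0,0,0],[0,0,0.0005],0],[[0,0,0],[0,0,0],0],[[0,0,0],[0,0,0],0]]}}

```text
time: 14.55
ee_pos: [0.4833, -0.2333, 0.1345]
tcp_rot: [-179.9, 0.0, -164.1]
wrist_force: [-4.1, 1.1, 15.9]
opening: 0.0168
grasp_force: 82.0
```

Request:
{"api": "servo_tool", "payload": {"moves": [[[0,0,0],[0,0,0.0007],0],[[0,0,3.5],[0,0,0],0],[[0,0,3.5],[0,0,0],0],[[0,0,3.5],[0,0,0],0],[[0,0,0],[0,0,0],0],[[0,0,0],[0,0,0],0]]}}

```text
time: 15.15
ee_pos: [0.484, -0.2336, 0.1345]
tcp_rot: [-179.9, 0.1, -174.6]
wrist_force: [-0.2, 0.1, 18.6]
opening: 0.0169
grasp_force: 82.2
```

Run:
```python
from h import *
o=get_obs(); print(o["ee_pos"],o["tcp_rot"],o["wrist_force"],o["torque"])
```

```text
[ 0.48399487 -0.23359854  0.13450062] [-1.79867771e+02  1.28948995e-01 -1.74624697e+02] [-0.22058958  0.14609582 18.5769377 ] [ 0.32986945  0.47033171 -0.0134885 ]
```

Turning freely at full depth, with almost no torque about z. I'll continue to halfway.

Request:
{"api": "servo_tool", "payload": {"moves": [[[0,0,3.5],[0,0,0],0],[[0,0,3.5],[0,0,0],0],[[0,0,3.5],[0,0,0],0],[[0,0,3.5],[0,0,0],0],[[0,0,3.5],[0,0,0],0],[[0,0,3.5],[0,0,0],0],[[0,0,3.5],[0,0,0],0],[[0,0,0],[0,0,0.0005],0],[[0,0,0],[0,0,0],0],[[0,0,0],[0,0,0],0]]}}

```text
time: 16.15
ee_pos: [0.4843, -0.2337, 0.1345]
tcp_rot: [-179.9, 0.2, 160.9]
wrist_force: [-0.6, -0.2, 21.7]
opening: 0.0169
grasp_force: 82.6
```

Run:
```python
from h import *
o=get_obs(); print(o["ee_pos"],o["tcp_rot"],o["wrist_force"],o["torque"])
im,W,c=cloud("wrist"); cv2.imwrite("pics/w4.png",im[:,:,::-1])
x0,x1=.484,-.2328
r=np.hypot(W[...,0]-x0,W[...,1]-x1); m=(r>.039)&(r<.056)&(W[...,2]>.1045)&(W[...,2]<.112)
a=np.degrees(np.arctan2(W[m][:,1]-x1,W[m][:,0]-x0)); h,e=np.histogram(a,np.arange(-180,182,3)); print([(e[i],h[i]) for i in range(len(h)) if h[i]>3])
P=W[(r<.04)&(W[...,2]>.160)&(W[...,2]<.172)]; print(len(P),cv2.minAreaRect((P[:,:2]*1000).astype(np.float32)))
```

```text
[ 0.4842616  -0.23370874  0.13447597] [-179.92916426    0.22857798  160.88344862] [-0.58151981 -0.22393873 21.73922989] [ 0.32973896  0.37000683 -0.04777365]
[(np.int64(120), np.int64(61)), (np.int64(123), np.int64(27)), (np.int64(126), np.int64(19)), (np.int64(129), np.int64(68)), (np.int64(156), np.int64(21)), (np.int64(159), np.int64(90)), (np.int64(162), np.int64(16))]
7165 ((483.4373779296875, -230.46849060058594), (55.892669677734375, 40.86148452758789), 4.291534900665283)
```

View pics/w4.png

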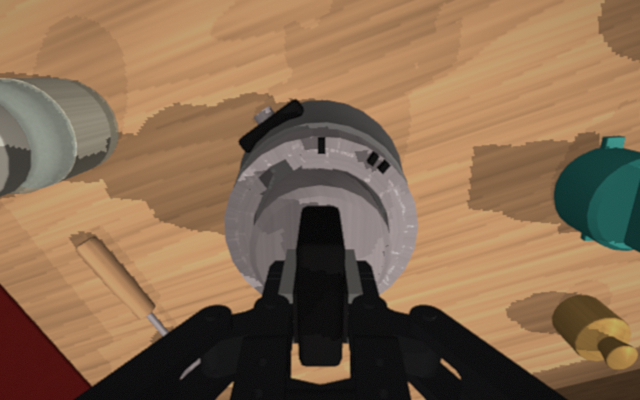

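The single rib at (321,145) is in line with the paddle at (321,285), and the double rib at (378,162) hasn't been reached. The cup is on the hard stop with about 24 N of push, so I'm handing in.

```bash
python3 -c "
from workcell import *
print(job_done())"
```

```text
the job is handed in; nothing more can be done
None
```

I handed the job in at about 16 s with the steel cup still gripped, pressed onto the plate's hard stop with about 24 N and twisted 35° clockwise, its paddle in line with the single rib; no verdict came back.

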